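# Raise the solder fume cabinet's window to its height marker

## Task

Using only the fingertips, and without pinching or gripping it, push the sloping sliding window of the solder fume cabinet up from beneath its blue lip until the red pointer on the window is level with the yellow height marker on the frame. The window stays where it is left: move the hand clear of it, and leave the marker and everything else on the bench where it stands.

Things in the scene. Friction and masses are not known exactly. Their poses are not given: they have to be found in the camera images.
- cabinet: White-framed bench-top solder fume cabinet, fixed, 420 wide (y), 375 deep, 350 high, grey sill 18 high in front; place and yaw vary. Origin: on the table, middle of the front foot; x points into it (away from the robot at yaw 0), z up. Its front slopes back 45 degrees from upright, starting 20 above the origin. The front rails are 30 wide, centred 195 either side of the middle; free opening 360.
- lip (a point): Blue finger lip on the window's lower edge, 300 long (y), 36 deep (x), 13 thick with its black top trim, standing out square from it. Origin: centre of its underside, the face to push; the window frame's face lies 18 inward, the free edge 18 outward. Axes: x inward (forward and 45 degrees down), y along the lip, z up the slope, the way the window slides. With the window shut the origin is 79 above the table.
- sash (a joint): How far the window has slid up the slope, in m: 0 shut, 0.14 fully up. It is counterweighted and stays where it is left; it takes about 2 to 5 N along the slope to push it up.
- pointer (a point): Tip of the red pointer, a bar 8 high on the right (-y) edge of the window, 30 up the slope from the lip's underside and 200 to the right of the window's middle; axes as the lip's.
- mark (a point): Inner end, at mid-height, of the yellow height marker: a clip 8 high, 36 wide, with a black screw, on the right (-y) front rail. Axes as the lip's: pointer and mark are level when their offset along this z (up the slope) is zero. Its place on the rail varies, starting 40 to 125 up the slope from the pointer. It does not move with the window.
- vise: Green circuit-board vise, 90 x 110 foot, 105 high, standing inside the cabinet; origin under its centre. Leave alone.
- tip_tin: Round steel tin with brass wool, 68 across, 30 high, inside the cabinet; origin under its centre. Leave alone.
- solder_reel: Blue reel of solder, 60 across, 46 high, beside the cabinet; origin under its centre. Leave alone.
- flux_jar: Amber jar with black cap, 50 across, 64 high, beside the cabinet; origin under its centre. Leave alone.
- multimeter: Yellow multimeter lying flat, 150 x 75 x 41, beside the cabinet; origin under its centre. Leave alone.
- screwdriver: Red-handled screwdriver, about 200 long, lying in front of the cabinet, to the right. Leave alone.

How it is judged:
On the way:
1. the fingers push the window up from beneath its lip: they press on the blue lip when it has risen at least 20 mm (contact force between the fingers and sash_c4 above 0.5 N and distance of pointer from where it was at the start of the episode above 0.02 m).
At the end, for the whole second after the job is handed in: The window rests with its red pointer level with the yellow marker to within 6 mm along the slope, the marker has not been shifted (4 mm), and the six bystanders stand within 30 mm of where they were (z of pointer in the frame of mark between -0.006 and 0.006 m and velocity of joint sash between -0.005 and 0.005 m/s and distance of mark from where it was at the start of the episode below 0.004 m and distance of each of vise, tip_tin, solder_reel, flux_jar, multimeter, screwdriver from where it was at the start of the episode below 0.03 m); the robot touches nothing.
It fails at once if the lip is pinched: the fingers press on its underside and its top trim at once (contact force between the fingers and sash_c4 above 1 N and contact force between the fingers and sash_c5 above 1 N).
It fails at once if the height marker is shifted by more than 4 mm (distance of mark from where it was at the start of the episode above 0.004 m).
It fails at once if another thing on the bench is moved by more than 30 mm or lifted (distance of any of vise, tip_tin, solder_reel, flux_jar, multimeter, screwdriver from where it was at the start of the episode above 0.03 m).
It also fails if it takes over 35 s, if anything falls off the work surface, if the arm or the gripper's body presses on something with over 40 N, if the wrist force passes 120 N, or if a joint passes its speed limit or range.

## Robot

A 6-joint arm with a two-finger parallel gripper is mounted at the origin on the work surface. World frame = base frame: x ahead of the robot, y to its left, z up, the work surface at z = 0. Lengths are in m, angles in rad, forces in N, time in s.
With the tool pointing down it reaches from about 0.25 to 0.775 m from the base axis. Payload 4 kg.
Tool frame: the origin (TCP) lies midway between the tips of the shut fingers; the grasp point (between the pads) lies grip_point_offset behind it (grip_point_offset is the distance from the TCP to the grasp point, in m); z points along the fingers, y is the line along which they close (so a half turn about z gives the same grasp; the last joint's range is limited). The gripper opens to 94 mm and grips with 3 to 60 N. Pads are 16 mm wide; open, the fingers measure 119 mm over their backs; the gripper's body (75 mm by 177 mm) begins 78 mm behind the grasp point.
Start: joints at [-1.444, 0.087, 1.371, -0, 1.684, -0.103], TCP at [0.125, -0.536, 0.206] pointing down, gripper open.
Joint ranges: [-3.1, 3.1], [-0.76, 2.03], [0.27, 2.55], [-1.08, 4.22], [0.17, 2.65], [-2.57, 2.57]. Speed limits (rad/s): [2.79, 2.79, 3.14, 3.14, 3.14, 3.14].

## Interface

Orientations are given as [roll, pitch, yaw] about the fixed x, y, z axes, in that order (R = Rz(yaw) Ry(pitch) Rx(roll)).
In Python, from bench import * gives the robot as it stands. The module is installed in compiled form; this text tells all that it offers.
- The arm moves only by the tool apply_moves, never from a script. Its argument "commands" is a list of rows, each a list of 7 numbers: the turn, a rotation vector about the world's x, y, z in rad, then the shift along the world's x, y, z in m, then the opening in per cent of the stroke, from 0 (shut) to 100 (fully open). In form: [[ax, ay, az, x, y, z, jaw], ...]. A call has exactly 5 rows; each row is the pose to reach, as a shift and turn from the pose commanded when the call began; what a row does not reach only later rows make up. A row lasts 1/10 s, in which the tool goes at most 50 mm and 8.59 degrees, less where a joint would pass 70% of its speed; a pose out of reach is approached as far as the arm can. A call with a gripper value outside its range is refused whole. The fingers move at their own pace and stop on an object; the grip force is fixed at half the most. Time passes only in rows, so rows that repeat a pose let the fingers close, or fill a call up. It gives the time, the measured TCP pose, the force, the opening and the grip force at its end, in the units of the state.
- get_obs(): the state, without advancing time (a new reading comes with each control period).
- snapshot(name): name is "side" or "top" or "wrist"; returns a dict with "pixels" (384x512x3 uint8, red, green, blue), "vertical_fov" (degrees; the focal length in pixels is half the picture's height over the tangent of half this angle, whatever the lens; pixels are square), "cx", "cy" (the principal point, pixels), "rvec" (rotation vector, rad) and "tvec" (3), from world to camera coordinates, as OpenCV has them. Camera axes: x right, y down, z forward; pixel columns grow to the right and rows downward; lengths in m; the calibration is good to about 2 mm. The wrist camera is an equidistant fisheye: a pixel r from the principal point sees the ray r / f radians off the axis. A picture is of the moment at which its call begins. There is no depth.
- close_job(): hands the job in; it is judged then, once.
Trained networks look in the newest picture that a camera, given by its name, has taken for a name from the list of things; names that differ only in an ending like _2 or _b are one class to them, and where a whole thing is asked for, a point or a joint stands for the part that bears it (a point fixed in the world has none). Each returns a list of dicts, best first, with "score" (0 to 1); they miss things now and then, are a little off and sometimes report something else, mostly with a low value. They report only what shows in the picture. A call takes as long as a camera call.
- masks_of(camera, query): "mask" (384x512 bool, what is visible of it) and "extent" ([left, top, right, bottom] in pixels, round what is visible of it).
- place_of(camera, query): "pixel" ([column, row] in pixels: a listed point, or the origin of a listed thing).
The state is a dict: "time": time; "joint_positions": joint angles; "qvel": joint speeds; "joint_torque": joint torques, N m; "tool_pos": TCP position; "ee_rot": TCP orientation; "wrist_force": force on the tool from outside, world axes, zero at the start; "wrist_torque": the same for the moment, N m; "width": finger opening in m; "finger_force": force on a finger pad.
Only numpy, scipy, OpenCV 4.12 (cv2) and the standard library are available. Lean on these libraries where they do the work, as an engineer would, in place of code of your own. Each camera call takes 0.05 s, during which the arm holds its last target. There are 200 camera calls.

## Working session

There is one attempt and no reset: what is moved stays moved. The work goes in short steps, Python scripts to look and compute and a tool call to move; the robot and the scene stay as the last step left them, time stands still between calls to the robot, and variables do not carry over. Pictures are saved under pics/ and viewed, at most 10 in all, crops included, and the job is handed in when it is done.

Besides the shell and the picture viewer there is one more tool, called after "Call:" as name([rows], argument=value, ...), one row to a line, values as JSON. apply_moves: Moves the arm, as the interface text tells. Its arguments: {"type":"object","properties":{"commands":{"type":"array"}},"required":["commands"]}

```bash
mkdir -p pics; cat > h.py <<'E'
from bench import *
import numpy as np, cv2
from scipy.spatial.transform import Rotation as R
def cam(s):
    f=192/np.tan(np.radians(s["vertical_fov"]/2)); M=cv2.Rodrigues(np.array(s["rvec"],float))[0]
    return f,M,np.array(s["tvec"],float).ravel()
def proj(s,P,fish=False):
    f,M,t=cam(s); p=np.atleast_2d(P)@M.T+t
    if fish:
        r=np.hypot(p[:,0],p[:,1]); a=np.arctan2(r,p[:,2]); d=p[:,:2]/r[:,None]*a[:,None]
    else: d=p[:,:2]/p[:,2:]
    return d*f+[s["cx"],s["cy"]]
E
python3 - <<'E'
from h import *
o=get_obs();print(o)
ims=[]
for n in("side","top"):
    s=snapshot(n); f,M,t=cam(s); print(n,f,s["cx"],s["cy"],-M.T@t,M[2])
    for q in("cabinet","lip","pointer","mark","screwdriver","multimeter","flux_jar","solder_reel"):
        print(q,[(np.round(d["pixel"],1),round(d["score"],2)) for d in place_of(n,q)[:2]])
    cv2.imwrite(f"pics/{n}0.png",s["pixels"][...,::-1])
    np.save(f"{n}0.npy",s,allow_pickle=True)
E
```

```text
{'time': 0.0, 'joint_positions': array([-1.44411710e+00,  8.79453798e-02,  1.37219304e+00,  3.86920590e-06,
        1.68358015e+00, -1.03070125e-01]), 'qvel': array([-7.84776684e-05, -3.51982540e-05,  3.84093025e-04,  6.63852264e-04,
        5.25627747e-04, -2.07443315e-03]), 'joint_torque': array([-6.20433493e-04, -3.40180349e+01, -3.02432477e+01,  7.16757914e-02,
        3.30715394e-02, -1.81300757e-04]), 'tool_pos': array([ 0.1251999 , -0.53502411,  0.20434048]), 'ee_rot': array([-3.13947842e+00, -2.22555343e-04,  2.29749546e-01]), 'wrist_force': array([ 0.24905167, -0.06061353,  0.00079445]), 'wrist_torque': array([ 0.03488698,  0.02657244, -0.01073867]), 'finger_force': 0.0, 'width': 0.09397412088975846}
side 366.332940003128 259.11808219447425 184.756327676888 [ 0.18182365 -0.70902042  0.56062134] [ 0.36818832  0.77667819 -0.51108547]
cabinet [(array([280.1, 211.5]), 0.7)]
lip [(array([294.4, 177.2]), 0.88)]
pointer [(array([363.7, 201.9]), 0.64)]
mark [(array([386.5, 167.3]), 0.61)]
screwdriver [(array([323.5, 314.7]), 0.69)]
multimeter [(array([397.4, 274.8]), 0.75)]
flux_jar [(array([203.2, 171.2]), 0.59)]
solder_reel [(array([240.2, 158.7]), 0.7), (array([323.7, 315.3]), 0.45)]
top 407.9219923789777 257.4194249527867 191.44292463930643 [0.37560667 0.02130375 1.1637935 ] [ 0.16466076 -0.01985459 -0.98615041]
cabinet [(array([259.2, 187.2]), 0.62)]
lip [(array([255.2, 170.5]), 0.58)]
pointer [(array([329.6, 143.6]), 0.68), (array([151.3, 183.1]), 0.53)]
mark [(array([326.5, 113.5]), 0.47)]
screwdriver [(array([372.6, 220.6]), 0.68)]
multimeter [(array([361.1, 145.6]), 0.78)]
flux_jar [(array([147.6, 225.2]), 0.61)]
solder_reel [(array([154.7, 182. ]), 0.69), (array([362.3, 146.7]), 0.57)]
```

View pics/side0.png

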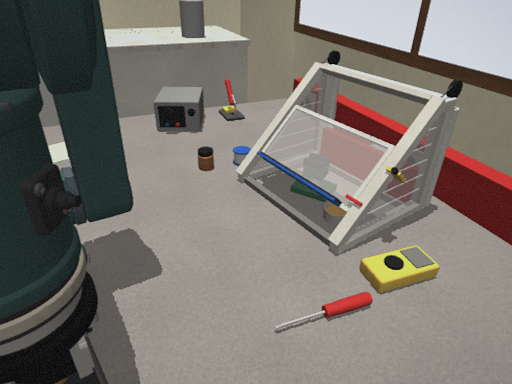

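View pics/top0.png

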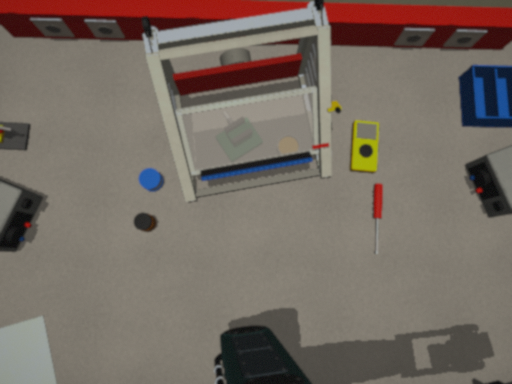

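```bash
cat >> h.py <<'E'
S2=np.sqrt(.5)
def geo(x,y,yaw,s,m):  # world points; m = mark height above pointer at shut
    Rz=R.from_euler('z',yaw).as_matrix(); X=np.array([S2,0,-S2]); Z=np.array([S2,0,S2])
    # lip origin shut: slope plane passes (0,0,.02); frame face = plane assumed +d ; lip origin height .079
    face=np.array([.059-2*0.0,0,.079]) 
    return Rz,X,Z
E
python3 - <<'E'
from h import *
from scipy.optimize import least_squares
S={n:np.load(n+"0.npy",allow_pickle=True).item() for n in("side","top")}
obs=[("side","cabinet",280.1,211.5),("side","lip",294.4,177.2),("side","pointer",363.7,201.9),("side","mark",386.5,167.3),
("top","cabinet",259.2,187.2),("top","lip",255.2,170.5),("top","pointer",329.6,143.6),("top","mark",326.5,113.5)]
Z=np.array([S2,0,S2])
def pts(p):
    x,y,yaw,xl,m=p; Q=R.from_euler('z',yaw); o=np.array([x,y,0])
    L=np.array([xl,0,.079]); P=L+.03*Z+[0,-.2,0]; P2=P+np.array([S2,0,-S2])*.018
    d={"cabinet":[0,0,0],"lip":L,"pointer":P2,"mark":P2+m*Z}
    return {k:Q.apply(v)+o for k,v in d.items()}
def res(p):
    d=pts(p); return np.array([proj(S[c],d[q])[0]-[u,v] for c,q,u,v in obs]).ravel()
r=least_squares(res,[.45,0,0,.05,.08],loss="soft_l1",f_scale=2)
print(r.x,res(r.x).reshape(-1,2).round(1)); print(pts(r.x))
def tri(q):
    def g(P): return np.concatenate([proj(S[c],P)[0]-[u,v] for c,k,u,v in obs if k==q])
    r=least_squares(g,[.5,0,.1]); return r.x.round(4),r.fun.round(1)
for q in("cabinet","lip","pointer","mark"): print(q,tri(q))
E
```

```text
[ 0.58105995 -0.00477319  0.20352553  0.03826625  0.09647234] [[ 0.3 -0.2]
 [-1.   4.6]
 [-1.4  9.5]
 [ 0.6  9.9]
 [-0.8  0.5]
 [ 1.3 -1.5]
 [-3.6 -0.1]
 [-1.1 -2.3]]
{'cabinet': array([ 0.58105995, -0.00477319,  0.        ]), 'lip': array([0.61853639, 0.00296131, 0.079     ]), 'pointer': array([ 0.69220164, -0.18605041,  0.08748528]), 'mark': array([ 0.75900991, -0.17226231,  0.15570153])}
cabinet (array([ 0.5808, -0.0064,  0.0007]), array([ 0.5, -0.1, -0.2,  0.5]))
lip (array([0.6161, 0.0046, 0.0918]), array([-1.7,  0.3,  0.8, -1.6]))
pointer (array([ 0.6848, -0.1907,  0.1178]), array([-0.5,  0.1,  0.3, -0.5]))
mark (array([ 0.7463, -0.1721,  0.183 ]), array([-1.3,  0.3,  0.9, -1.3]))
```

```bash
sed -i '/^def geo/,$d' h.py; python3 - <<'E'
from h import *
from scipy.optimize import least_squares
S={n:np.load(n+"0.npy",allow_pickle=True).item() for n in("side","top")}
obs=[("side","cabinet",280.1,211.5),("side","lip",294.4,177.2),("side","pointer",363.7,201.9),("side","mark",386.5,167.3),
("top","cabinet",259.2,187.2),("top","lip",255.2,170.5),("top","pointer",329.6,143.6),("top","mark",326.5,113.5)]
Z=np.array([S2,0,S2]);X=np.array([S2,0,-S2])
def pts(p):
    x,y,yaw,xl,m,xp,s=p; Q=R.from_euler('z',yaw); o=np.array([x,y,0])
    L=np.array([xl,0,.079])+s*Z; P=L+.03*Z+[0,-.2,0]+xp*X
    d={"cabinet":[0,0,0],"lip":L,"pointer":P,"mark":P+m*Z+[0,.005,0]}
    return {k:Q.apply(v)+o for k,v in d.items()}
def fit(fs):
    def res(p):
        d=pts(np.r_[p[:6],fs]); return np.r_[np.array([proj(S[c],d[q])[0]-[u,v] for c,q,u,v in obs]).ravel(),(p[3]-.033)*500]
    r=least_squares(res,[.58,0,.2,.035,.08,0],loss="soft_l1",f_scale=2); p=np.r_[r.x[:6],fs]
    print(p.round(4),r.cost,r.fun.round(1)); return p
for s in(0,.01,.02): p=fit(s)
p=fit(0); d=pts(p); print(d)
s=S["side"];im=s["pixels"][...,::-1].copy()
im=cv2.resize(im[130:260,220:420],None,fx=4,fy=4,interpolation=cv2.INTER_CUBIC)
Q=R.from_euler('z',p[2])
L=d["lip"]
for P,c in [(d["lip"],(0,255,0)),(L+Q.apply([0,.15,0]),(0,255,0)),(L-Q.apply([0,.15,0]),(0,255,0)),(d["pointer"],(255,0,255)),(d["mark"],(255,255,0)),(d["cabinet"],(0,0,0))]:
    u=((proj(s,P)[0]-[220,130])*4).astype(int); cv2.circle(im,tuple(int(a) for a in u),3,c,-1)
cv2.imwrite("pics/crop1.png",im)
E
```

```text
[ 0.5852 -0.0096  0.2885  0.0357  0.0944 -0.0203  0.    ] 22.79621918355382 [ 2.5  0.4 -0.2  5.  -1.8  1.1 -3.8 -0.3  0.9 -0.9  2.2 -1.8 -0.5  0.5
 -1.9 -0.9  1.3]
[ 0.5818 -0.0085  0.2503  0.0334  0.0939 -0.0114  0.01  ] 13.400548776005113 [ 1.1  0.5  0.3  2.4 -1.7  0.8 -2.8 -0.1  0.5  0.3  1.9 -2.9 -0.5  0.3
 -1.  -1.2  0.2]
[ 0.5783 -0.0078  0.2199  0.0306  0.0927 -0.0031  0.02  ] 11.494460295478948 [-0.1  0.6  0.8 -0.1 -1.3  0.3 -1.9  0.2  0.2  1.4  1.8 -3.8 -0.4 -0.1
 -0.  -1.5 -1.2]
[ 0.5852 -0.0096  0.2885  0.0357  0.0944 -0.0203  0.    ] 22.79621918355382 [ 2.5  0.4 -0.2  5.  -1.8  1.1 -3.8 -0.3  0.9 -0.9  2.2 -1.8 -0.5  0.5
 -1.9 -0.9  1.3]
{'cabinet': array([ 0.58521081, -0.00959524,  0.        ]), 'lip': array([6.19432476e-01, 5.61739609e-04, 7.90000000e-02]), 'pointer': array([ 0.68288241, -0.18922945,  0.11460072]), 'mark': array([ 0.7454598 , -0.16544092,  0.18136017])}
```

View pics/crop1.png

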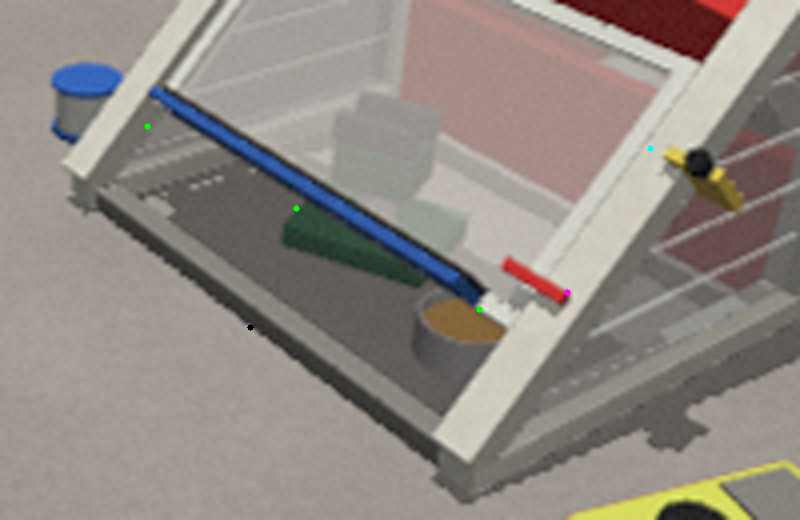

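```bash
cat >> h.py <<'E'
Zc=np.array([S2,0,S2]);Xc=np.array([S2,0,-S2])
def pts(p):
    x,y,yaw,xl,m,xp,s=p; Q=R.from_euler('z',yaw); o=np.array([x,y,0])
    L=np.array([xl,0,.079])+s*Zc; P=L+.03*Zc+[0,-.2,0]+xp*Xc
    E=L-.018*Xc
    d={"cabinet":[0,0,0],"lip":L,"pointer":P,"mark":P+m*Zc+[0,.005,0],"eL":E+[0,.15,0],"eR":E-[0,.15,0]}
    return {k:Q.apply(v)+o for k,v in d.items()}
E
python3 - <<'E'
from h import *
from scipy.optimize import least_squares
S={n:np.load(n+"0.npy",allow_pickle=True).item() for n in("side","top")}
im=cv2.resize(S["top"]["pixels"][90:210,180:350,::-1],None,fx=4.5,fy=4.5,interpolation=cv2.INTER_CUBIC)
obs=[("side","cabinet",280.1,211.5),("side","pointer",363.7,201.9),("side","mark",386.5,167.3),("side","eL",258.8,153.8),("side","eR",337.5,203.8),
("top","cabinet",259.2,187.2),("top","pointer",329.6,143.6),("top","eL",203.5,180.5),("top","eR",311.5,164)]
def res(p):
    d=pts(p); return np.r_[np.array([proj(S[c],d[q])[0]-[u,v] for c,q,u,v in obs]).ravel(),(p[3]-.035)*300,p[5]*100]
r=least_squares(res,[.58,0,.2,.035,.08,0,.01],loss="soft_l1",f_scale=2); p=r.x
print(p.round(4),r.cost,r.fun.round(1)); d=pts(p); print(d)
for q in d: cv2.circle(im,tuple(int(a) for a in (proj(S["top"],d[q])[0]-[180,90])*4.5),3,(0,255,0),-1)
cv2.imwrite("pics/crop2.png",im)
E
```

```text
[ 0.5813 -0.0084  0.2155  0.0354  0.0974 -0.0058  0.0133] 13.165863285375487 [ 1.   0.5 -0.9  1.6 -0.1 -0.1 -0.7  0.5 -1.3 -1.6  0.5  0.4 -0.  -0.
 -0.7 -0.4  1.6 -5.1  0.1 -0.6]
{'cabinet': array([ 0.581331  , -0.00844082,  0.        ]), 'lip': array([0.62512233, 0.00114443, 0.08843666]), 'pointer': array([ 0.68462326, -0.19056672,  0.11373039]), 'mark': array([ 0.75081995, -0.17095891,  0.1825887 ]), 'eL': array([0.5806154 , 0.1449538 , 0.10116459]), 'eR': array([ 0.64476214, -0.14810796,  0.10116459])}
```

View pics/crop2.png

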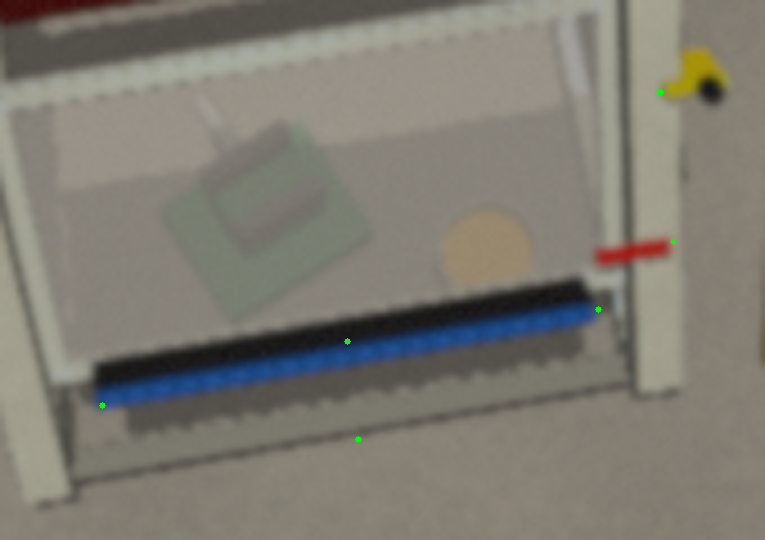

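The crop shows the blue lip's free lower edge from about (102,402) to (595,318). The red pointer tip is near (668,245) and the mark's inner end near (662,93), so the fit agrees with the picture. The lip underside centre is about (0.623, 0.002, 0.088), the yaw about 0.215, and the rise needed about 95 mm.

Call:
apply_moves([
  [0,0,0,0.028,0.034,0.01,0],
  [0,0,0,0.056,0.068,0.02,0],
  [0,0,0,0.084,0.102,0.03,0],
  [0,0,0,0.112,0.136,0.04,0],
  [0,0,0,0.14,0.17,0.05,0],
])

```text
time: 1.4
tool_pos: [0.2661, -0.3641, 0.2561]
ee_rot: [3.141, -0.0, 0.229]
wrist_force: [0.5, -0.4, -0.5]
width: 0.0573
finger_force: 0.0
```

Call:
apply_moves([
  [0.03,-0.12,0,0.025,0.034,0,0],
  [0.06,-0.24,0,0.05,0.068,0,0],
  [0.09,-0.36,0,0.075,0.102,0,0],
  [0.11,-0.48,0,0.1,0.136,0,0],
  [0.13,-0.6,0,0.125,0.17,0,0],
])

```text
time: 1.9
tool_pos: [0.3912, -0.1947, 0.2565]
ee_rot: [3.128, -0.619, 0.234]
wrist_force: [-0.7, -0.0, 0.5]
width: 0.0175
finger_force: 0.0
```

Call:
apply_moves([
  [0.01,-0.04,0,0.022,0.034,-0.02,0],
  [0.02,-0.08,0,0.044,0.068,-0.04,0],
  [0.03,-0.12,0,0.066,0.102,-0.06,0],
  [0.037,-0.162,0,0.088,0.136,-0.08,0],
  [0.037,-0.162,0,0.11,0.17,-0.1,0],
])

```text
time: 2.4
tool_pos: [0.4997, -0.0245, 0.1539]
ee_rot: [3.127, -0.78, 0.233]
wrist_force: [0.6, -1.1, -0.3]
width: 0.0006
finger_force: 0.0
```

```bash
python3 - <<'E'
from h import *
o=get_obs();T=o["tool_pos"];Rt=R.from_euler('xyz',o["ee_rot"]).as_matrix();print(T,o["ee_rot"],Rt[:,2],o["width"])
im=[]
for n in("wrist","side"):
    s=snapshot(n);im.append(s["pixels"][...,::-1].copy()); fi=n=="wrist"
    for q in("lip","pointer","mark"): print(n,q,[(np.round(d["pixel"],1),round(d["score"],2)) for d in place_of(n,q)[:2]])
    for P,c in [((.623,.002,.088),(0,255,0)),(T,(255,0,255))]:
        u=proj(s,np.array(P),fi)[0];print(u); cv2.circle(im[-1],tuple(int(a) for a in u),2,c,-1)
cv2.imwrite("pics/ws1.png",cv2.resize(np.hstack(im),(800,300)))
E
```

```text
[ 0.49969923 -0.02450156  0.15394001] [ 3.12734677 -0.7804627   0.2333547 ] [ 0.68776245  0.1488284  -0.71051595] 0.0006283245937742516
wrist lip [(array([251.6, 138.6]), 0.87), (array([422.7, 126.6]), 0.37)]
wrist pointer [(array([423. , 126.8]), 0.83), (array([328.1, 152.5]), 0.42)]
wrist mark [(array([ 24.6, 226.7]), 0.68), (array([425.1,  38.9]), 0.53)]
[256.09264524 140.07894437]
[255.48107098 226.30695153]
side lip [(array([292.1, 177.1]), 0.67)]
side pointer [(array([360.4, 203.7]), 0.73)]
side mark [(array([387.8, 170.1]), 0.54)]
[295.36421678 178.70288943]
[257.0374174  169.21824944]
```

View pics/ws1.png

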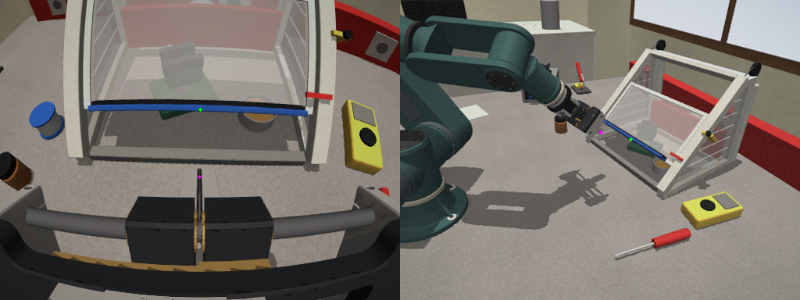

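The wrist view shows the lip level with the hand, and the predicted lip centre (202,110) lies on it. The shut fingertips at (200,177) are centred below it. Going in beneath the lip.

Call:
apply_moves([
  [0,0,0,0.028,0.006,-0.022,0],
  [0,0,0,0.056,0.012,-0.044,0],
  [0,0,0,0.084,0.018,-0.066,0],
  [0,0,0,0.111,0.0235,-0.0845,0],
  [0,0,0,0.111,0.0235,-0.0845,0],
])

```text
time: 3.3
tool_pos: [0.6117, -0.0038, 0.0672]
ee_rot: [3.132, -0.775, 0.229]
wrist_force: [0.3, 0.1, -1.1]
width: 0.0002
finger_force: 0.0
```

Call:
apply_moves([
  [0,0,0,0.006,0.001,0.006,0],
  [0,0,0,0.012,0.0025,0.012,0],
  [0,0,0,0.018,0.004,0.018,0],
  [0,0,0,0.024,0.005,0.024,0],
  [0,0,0,0.028,0.006,0.028,0],
])

```text
time: 3.8
tool_pos: [0.64, 0.0032, 0.1011]
ee_rot: [3.125, -0.782, 0.236]
wrist_force: [-4.3, -2.8, -2.3]
width: 0.0005
finger_force: 2.0
```

```bash
cat > look.py <<'E'
from h import *
import sys
from scipy.optimize import least_squares
o=get_obs();print(o["tool_pos"],o["wrist_force"])
S={};D={}
for n in("wrist","side","top"):
    S[n]=snapshot(n)
    for q in("lip","pointer","mark"):
        r=place_of(n,q)[:2]; print(n,q,[(np.round(d["pixel"],1),round(d["score"],2)) for d in r]); 
        if r: D[n,q]=r[0]["pixel"]
E3=R.from_euler('z',.218).apply(Zc); P={}
for q in("lip","pointer","mark"):
    k=[n for n in("side","top") if (n,q) in D]
    if len(k)<2: continue
    r=least_squares(lambda p:np.concatenate([proj(S[n],p)[0]-D[n,q] for n in k]),[.65,-.1,.15]);P[q]=r.x;print(q,r.x.round(4),r.fun.round(1))
if "pointer" in P and "mark" in P: print("gap",(P["mark"]-P["pointer"])@E3)
im=np.hstack([cv2.resize(S["side"]["pixels"][100:250,230:430],(400,300),interpolation=cv2.INTER_CUBIC),cv2.resize(S["wrist"]["pixels"],(400,300))])
cv2.imwrite(sys.argv[1],im[...,::-1])
E
python3 look.py pics/l1.png
```

```text
[0.64003783 0.00323819 0.10112353] [-4.2895458  -2.79114276 -2.29184707]
wrist lip []
wrist pointer [(array([499.9, 180.1]), 0.57)]
wrist mark [(array([510.3,  85.5]), 0.42)]
side lip [(array([303.2, 165.4]), 0.7)]
side pointer [(array([367.6, 191.1]), 0.93)]
side mark [(array([387.2, 168.5]), 0.45)]
top lip [(array([255.1, 156.6]), 0.67)]
top pointer [(array([153., 181.]), 0.67)]
top mark [(array([330.7, 111.3]), 0.56)]
lip [0.6444 0.0072 0.1202] [-0.7  0.1  0.3 -0.6]
pointer [ 0.8265  0.2672 -0.1967] [-65.4  10.6  26.5 -54.9]
mark [ 0.7468 -0.1793  0.1846] [ 0.5 -0.1 -0.3  0.5]
gap 0.14629419605985597
```

View pics/l1.png

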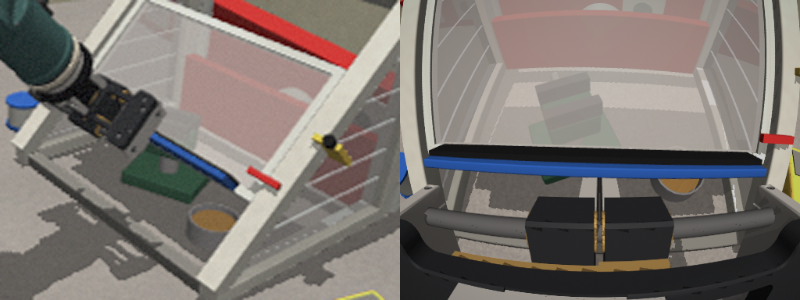

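The side view shows the window rising: the pointer is at about (365,190) in that camera and the mark at (387,168). The fingers are beneath the lip with about 4 N on the slope. Pushing on part of the way.

Call:
apply_moves([
  [0,0,0,0.007,0.0015,0.007,0],
  [0,0,0,0.014,0.003,0.014,0],
  [0,0,0,0.021,0.0045,0.021,0],
  [0,0,0,0.027,0.006,0.027,0],
  [0,0,0,0.03,0.0065,0.03,0],
])

```text
time: 4.9
tool_pos: [0.6691, 0.0107, 0.1283]
ee_rot: [3.129, -0.778, 0.235]
wrist_force: [-4.0, -1.6, -1.5]
width: 0.0007
finger_force: 2.0
```

```bash
python3 look.py pics/l2.png; python3 - <<'E'
import cv2
from h import *
s=snapshot("side");np.save("s2.npy",s,allow_pickle=True)
t=snapshot("top")
a=cv2.resize(s["pixels"][150:225,340:410],(560,600),interpolation=cv2.INTER_CUBIC)[:, :400]
b=cv2.resize(t["pixels"][90:165,300:350],(400,600),interpolation=cv2.INTER_CUBIC)
cv2.imwrite("pics/l2.png",np.hstack([a,b])[...,::-1])
E
```

```text
[0.66905918 0.01072288 0.12833549] [-3.9775235  -1.64507495 -1.51963276]
wrist lip [(array([245.1, 217.4]), 0.7), (array([225.2, 218.7]), 0.61)]
wrist pointer [(array([500.9, 182.7]), 0.59)]
wrist mark [(array([510.2, 139.4]), 0.62)]
side lip [(array([309.5, 154.6]), 0.64)]
side pointer [(array([377.4, 174.4]), 0.7)]
side mark [(array([388. , 169.3]), 0.62)]
top lip [(array([250.4, 144. ]), 0.98)]
top pointer [(array([331.4, 121.6]), 0.6)]
top mark [(array([327.8, 113. ]), 0.54)]
lip [0.6711 0.0208 0.1406] [-0.1  0.   0.1 -0.1]
pointer [ 0.7211 -0.1815  0.1764] [ 1.1 -0.3 -0.7  1.1]
mark [ 0.7486 -0.1759  0.1794] [-1.2  0.3  0.8 -1.2]
gap 0.022029719549832447
```

View pics/l2.png

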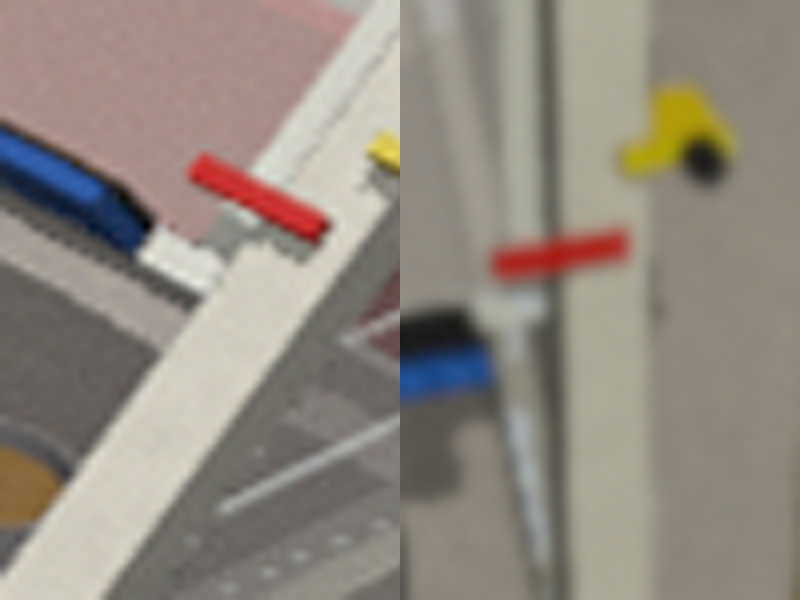

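In the side crop the pointer tip is at (380.6,178.5) and the mark end at (386.5,168.8). In the top crop they are at (328.5,120.6) and (327.8,110.0).

```bash
cat > gap.py <<'E'
from h import *
from scipy.optimize import least_squares
S={"side":np.load("side0.npy",allow_pickle=True).item(),"top":np.load("top0.npy",allow_pickle=True).item()}
def gap(ps,pt,ms,mt,yaw=.218):
    Q=R.from_euler('z',yaw);E3=Q.apply(Zc);Y=Q.apply([0,1,0])
    tri=lambda a,b:least_squares(lambda p:np.r_[proj(S["side"],p)[0]-a,proj(S["top"],p)[0]-b],[.7,-.18,.17])
    p,m=tri(ps,pt),tri(ms,mt);print(p.x.round(4),p.fun.round(1),m.x.round(4),m.fun.round(1),"tri gap",((m.x-p.x)@E3).round(4))
    P=p.x
    for n,a,b in(("side",ps,ms),("top",pt,mt)):
        J=lambda d:(proj(S[n],P+d)[0]-proj(S[n],P)[0])
        r=least_squares(lambda g:J(g[0]*E3+g[1]*Y)-(np.array(b)-a),[0.01,0]);print(n,r.x.round(4))
E
python3 -c "
from gap import *
gap([380.6,178.5],[328.5,120.6],[386.5,168.8],[327.8,110.0])
gap([363.7,201.9],[329.6,143.6],[386.5,168.8],[327.8,110.0])"
```

```text
[ 0.7321 -0.1792  0.1617] [-0.2  0.   0.1 -0.2] [ 0.7519 -0.1729  0.1796] [ 0.6 -0.1 -0.4  0.5] tri gap 0.0273
side [0.0257 0.0021]
top [0.03   0.0011]
[ 0.6848 -0.1907  0.1178] [-0.5  0.1  0.3 -0.5] [ 0.7519 -0.1729  0.1796] [ 0.6 -0.1 -0.4  0.5] tri gap 0.0928
side [0.0898 0.0017]
top [0.098  0.0026]
```

Call:
apply_moves([
  [0,0,0,0.004,0.001,0.004,0],
  [0,0,0,0.008,0.002,0.008,0],
  [0,0,0,0.012,0.0027,0.012,0],
  [0,0,0,0.014,0.003,0.014,0],
  [0,0,0,0.015,0.003,0.015,0],
])

```text
time: 6.1
tool_pos: [0.6839, 0.0137, 0.1433]
ee_rot: [3.129, -0.778, 0.235]
wrist_force: [-4.1, 0.1, -0.4]
width: 0.0007
finger_force: 1.8
```

```bash
cat > crop.py <<'E'
from h import *
import sys
print(get_obs()["tool_pos"],get_obs()["wrist_force"])
a=cv2.resize(snapshot("side")["pixels"][140:200,360:400],(400,600),interpolation=cv2.INTER_CUBIC)
b=cv2.resize(snapshot("top")["pixels"][85:145,305:345],(400,600),interpolation=cv2.INTER_CUBIC)
cv2.imwrite(sys.argv[1],np.hstack([a,b])[...,::-1])
E
python3 crop.py pics/l3.png
```

```text
[0.68388098 0.01371382 0.1433427 ] [-4.14768738  0.12253749 -0.36452893]
```

View pics/l3.png

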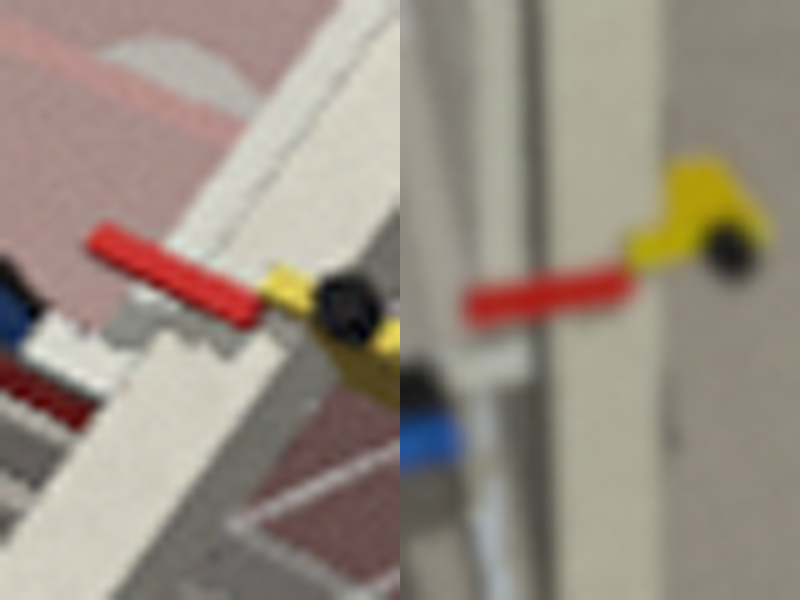

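In the side crop the pointer tip is at (252,306) and the mark end at (266,284). In the top crop they are at (630,282) and (632,254). A small gap remains.

```bash
python3 -c "
from gap import *
gap([385.2,170.6],[328,113.2],[386.6,168.4],[328.2,110.4])"
```

```text
[ 0.7458 -0.1748  0.1769] [ 0. -0. -0.  0.] [ 0.7506 -0.1738  0.1813] [ 0.4 -0.1 -0.3  0.4] tri gap 0.0066
side [0.0059 0.0003]
top [ 0.0076 -0.0007]
```

Call:
apply_moves([
  [0,0,0,0.002,0.0004,0.002,0],
  [0,0,0,0.0035,0.0008,0.0035,0],
  [0,0,0,0.0045,0.001,0.0045,0],
  [0,0,0,0.0045,0.001,0.0045,0],
  [0,0,0,0.0045,0.001,0.0045,0],
])

```text
time: 6.7
tool_pos: [0.6889, 0.0146, 0.1485]
ee_rot: [3.128, -0.78, 0.235]
wrist_force: [-1.2, 1.3, -2.0]
width: 0.0003
finger_force: 1.3
```

Call:
apply_moves([
  [0,0,0,-0.007,-0.0015,-0.007,0],
  [0,0,0,-0.015,-0.003,-0.015,0],
  [0,0,0,-0.035,-0.008,0.005,0],
  [0,0,0,-0.065,-0.014,0.035,0],
  [0,0,0,-0.095,-0.02,0.065,0],
])

```text
time: 7.2
tool_pos: [0.5925, -0.0058, 0.2137]
ee_rot: [3.128, -0.78, 0.234]
wrist_force: [0.5, -1.5, 0.7]
width: 0.0005
finger_force: 0.0
```

```bash
python3 crop.py pics/l4.png
```

```text
[ 0.59254363 -0.00582831  0.21367493] [ 0.46528264 -1.4502685   0.68722942]
```

View pics/l4.png

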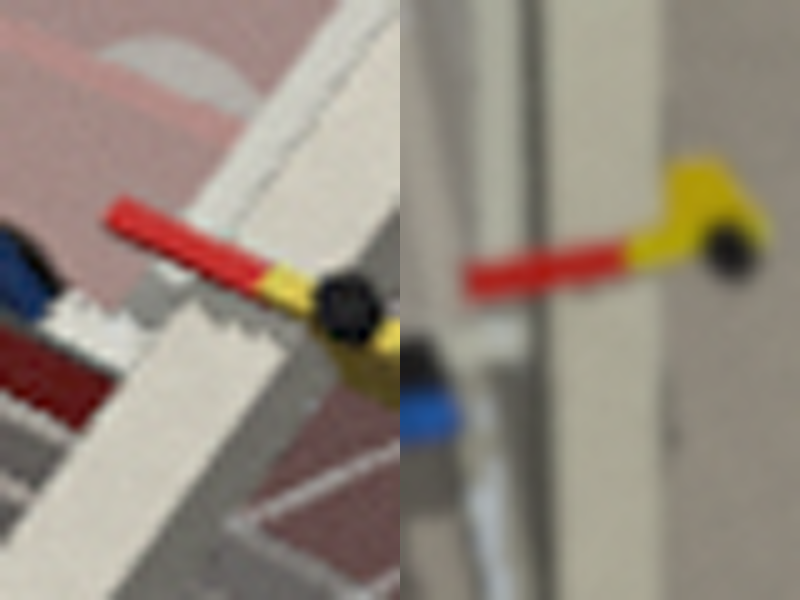

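The red bar and the yellow clip now form one unbroken line in both views, meeting at (265,280) in the side crop and (630,255) in the top crop. The hand is clear of the window.

```bash
python3 -c "
from bench import *
print(close_job())"
```

```text
the job is handed in; nothing more can be done
None
```

I pushed the window up from under its blue lip with the shut fingertips until the red pointer lined up with the yellow marker in both camera views, then moved the hand clear and handed the job in; no verdict came back.

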